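# Three cakes in the pan, inner lid on, outer cover off

### The job

Stand exactly three of the four small cakes from the baking sheet upright in the cake pan. Then lift the nested pair of lids together by the inner lid's fin, lower it onto the pan until the inner lid sits fully home, let go of the fin, and take the outer cover alone by its collar straight up off the fin, leaving the vented inner lid undisturbed on the pan. Finish while still holding the outer cover level and still in the gripper, well clear above the fin; leave the fourth cake on its sheet and everything else alone.

Things in the scene. Friction and masses are not known exactly. Their poses are not given: they have to be found in the camera images.
- pan: open rectangular steel cake pan, fixed to the bench, 214 (own x) x 144 (own y) x 60 mm tall, walls and floor 4 mm, inside 206 x 136 mm; origin under its centre on the bench, z up. Three cakes fit in a row along its x, 64 mm apart, with finger room towards the long walls; the lid fits over standing cakes
- sheet: square dark steel baking sheet 205 x 205 mm, fixed, rim 12 mm high, floor and rim 3 mm thick; origin under its centre on the bench. The cakes stand on it in a loose 2 x 2 grid along its x and y, about 84 mm apart, 32 to 52 mm free between neighbours. It lies left or right of the pan, the lids on the other side
- cake1: small firm round cake in a straight-sided foil case 42 mm across and 33 mm tall, brown dome to 42 mm, about 50 to 100 g; stands upright on the sheet (all four alike, any three will do); origin under its centre
- cake2: small firm round cake in a straight-sided foil case 42 mm across and 33 mm tall, brown dome to 42 mm, about 50 to 100 g; stands upright on the sheet (all four alike, any three will do); origin under its centre
- cake3: small firm round cake in a straight-sided foil case 42 mm across and 33 mm tall, brown dome to 42 mm, about 50 to 100 g; stands upright on the sheet (all four alike, any three will do); origin under its centre
- cake4: small firm round cake in a straight-sided foil case 42 mm across and 33 mm tall, brown dome to 42 mm, about 50 to 100 g; stands upright on the sheet (all four alike, any three will do); origin under its centre
- inner_lid: vented inner lid, about 0.3 kg, on the bench under the outer cover: plate 226 (own x) x 156 (own y) mm at 8 to 14 mm above its origin; under it a plug, 198 x 128 mm, foot 192 x 122 mm, that enters the pan's mouth with 4 mm play. Home: plate on the pan's rim, origin 52 mm above the pan's, long sides parallel, either way round. Origin: centre of the plug's foot, z up
- fin_top (a point): centre of the top of the inner lid's upright fin, 83 mm above the inner lid's origin. The fin is 30 mm (inner lid's x) x 14 mm (its y), central, and stands 30 mm out of the outer cover's collar: gripped there across its 14 mm it lifts both lids, the cover riding on the inner lid's plate
- outer_cover: outer cover, about 0.3 kg, 239 (own x) x 169 (own y) mm, resting loose on the inner lid's plate, its origin 8 mm above the inner lid's; skirt 0 to 6 mm, roof 6 to 9 mm, central collar 9 to 45 mm above its origin. Origin: centre of the skirt's lower edge, z up. Its skirt clears the top of the fin once raised 75 mm
- collar_top (a point): centre of the top of the outer cover's collar, an upright rectangular tube 36 mm tall, outside 44 (cover's x) x 28 mm (its y), bore 38 x 22 mm, through which the fin passes with 4 mm play. Gripped across its 28 mm it lifts the cover alone; the fin's end then stands 30 mm above the collar between the fingers
- salt_jar: lidded glass salt jar, 56 mm across, 100 mm tall, standing beyond the pan; leave alone; origin under its centre
- bowl: small empty steel bowl, 100 mm across, 45 mm tall, beyond the pan; leave alone; origin under its centre
- palette_knife: palette knife (spatula) about 240 mm long lying flat beyond the pan, lengthwise along its own x; leave alone
There are look-alikes about, which are no part of the job. Leave any yellow look-alike of the cake3 alone.

How it is judged:
On the way, in this order (a step that is already met when the one before it is completed fails the run):
1. exactly three cakes stand in the pan, the fourth on the sheet (((horizontal distance between cake1 and sheet below 0.12 m and z of cake1 in the frame of sheet between 0.0015 and 0.012 m and angle between each of cake1, cake2, cake3, cake4's own z axis and vertical below 0.2 rad and horizontal distance between each of cake2, cake3, cake4 and pan below 0.1 m and z of cake2 in the frame of pan between 0.0015 and 0.012 m and z of cake3 in the frame of pan between 0.0015 and 0.012 m and z of cake4 in the frame of pan between 0.0015 and 0.012 m) or (horizontal distance between cake2 and sheet below 0.12 m and z of cake2 in the frame of sheet between 0.0015 and 0.012 m and angle between each of cake2, cake1, cake3, cake4's own z axis and vertical below 0.2 rad and horizontal distance between each of cake1, cake3, cake4 and pan below 0.1 m and z of cake1 in the frame of pan between 0.0015 and 0.012 m and z of cake3 in the frame of pan between 0.0015 and 0.012 m and z of cake4 in the frame of pan between 0.0015 and 0.012 m) or (horizontal distance between cake3 and sheet below 0.12 m and z of cake3 in the frame of sheet between 0.0015 and 0.012 m and angle between each of cake3, cake1, cake2, cake4's own z axis and vertical below 0.2 rad and horizontal distance between each of cake1, cake2, cake4 and pan below 0.1 m and z of cake1 in the frame of pan between 0.0015 and 0.012 m and z of cake2 in the frame of pan between 0.0015 and 0.012 m and z of cake4 in the frame of pan between 0.0015 and 0.012 m) or (horizontal distance between cake4 and sheet below 0.12 m and z of cake4 in the frame of sheet between 0.0015 and 0.012 m and angle between each of cake4, cake1, cake2, cake3's own z axis and vertical below 0.2 rad and horizontal distance between each of cake1, cake2, cake3 and pan below 0.1 m and z of cake1 in the frame of pan between 0.0015 and 0.012 m and z of cake2 in the frame of pan between 0.0015 and 0.012 m and z of cake3 in the frame of pan between 0.0015 and 0.012 m))), for 0.2 s.
2. the nested pair sits on the pan, inner lid fully home, cover still nested on it (z of inner_lid in the frame of pan between 0.048 and 0.0555 m and horizontal distance between inner_lid and pan below 0.007 m and angle between inner_lid's own z axis and vertical below 0.035 rad and angle between the x axis of inner_lid and the x axis of pan, either way round below 0.15 rad and z of outer_cover in the frame of inner_lid between 0.004 and 0.0115 m and horizontal distance between outer_cover and inner_lid below 0.009 m), for 0.3 s.
At the end, for the whole second after the job is handed in: Three cakes upright in the pan, the fourth on the sheet; inner lid home on the pan (3.5 mm in height, 7 mm sideways, 2 degrees); the gripper holds the outer cover still, level within 8 degrees, its lower edge over 150 mm above the bench, touching neither inner lid nor pan (((horizontal distance between cake1 and sheet below 0.12 m and z of cake1 in the frame of sheet between 0.0015 and 0.012 m and angle between each of cake1, cake2, cake3, cake4's own z axis and vertical below 0.2 rad and horizontal distance between each of cake2, cake3, cake4 and pan below 0.1 m and z of cake2 in the frame of pan between 0.0015 and 0.012 m and z of cake3 in the frame of pan between 0.0015 and 0.012 m and z of cake4 in the frame of pan between 0.0015 and 0.012 m) or (horizontal distance between cake2 and sheet below 0.12 m and z of cake2 in the frame of sheet between 0.0015 and 0.012 m and angle between each of cake2, cake1, cake3, cake4's own z axis and vertical below 0.2 rad and horizontal distance between each of cake1, cake3, cake4 and pan below 0.1 m and z of cake1 in the frame of pan between 0.0015 and 0.012 m and z of cake3 in the frame of pan between 0.0015 and 0.012 m and z of cake4 in the frame of pan between 0.0015 and 0.012 m) or (horizontal distance between cake3 and sheet below 0.12 m and z of cake3 in the frame of sheet between 0.0015 and 0.012 m and angle between each of cake3, cake1, cake2, cake4's own z axis and vertical below 0.2 rad and horizontal distance between each of cake1, cake2, cake4 and pan below 0.1 m and z of cake1 in the frame of pan between 0.0015 and 0.012 m and z of cake2 in the frame of pan between 0.0015 and 0.012 m and z of cake4 in the frame of pan between 0.0015 and 0.012 m) or (horizontal distance between cake4 and sheet below 0.12 m and z of cake4 in the frame of sheet between 0.0015 and 0.012 m and angle between each of cake4, cake1, cake2, cake3's own z axis and vertical below 0.2 rad and horizontal distance between each of cake1, cake2, cake3 and pan below 0.1 m and z of cake1 in the frame of pan between 0.0015 and 0.012 m and z of cake2 in the frame of pan between 0.0015 and 0.012 m and z of cake3 in the frame of pan between 0.0015 and 0.012 m)) and z of inner_lid in the frame of pan between 0.048 and 0.0555 m and horizontal distance between inner_lid and pan below 0.007 m and angle between inner_lid's own z axis and vertical below 0.035 rad and angle between the x axis of inner_lid and the x axis of pan, either way round below 0.15 rad and height (world z) of outer_cover above 0.15 m and angle between outer_cover's own z axis and vertical below 0.15 rad and linear speed of outer_cover below 0.03 m/s and linear speed of inner_lid below 0.02 m/s and contact force between outer_cover and the fingers above 1 N and contact force between each of outer_cover, the fingers and inner_lid below 0.1 N and contact force between outer_cover and pan below 0.1 N); the arm keeps its last pose, push and grip.
It fails at once if the outer cover comes off the inner lid while the inner lid is not home on the pan (lifted off early, or the inner lid dragged along) (z of outer_cover in the frame of inner_lid above 0.023 m and not (z of inner_lid in the frame of pan between 0.048 and 0.0555 m and horizontal distance between inner_lid and pan below 0.007 m and angle between inner_lid's own z axis and vertical below 0.035 rad and angle between the x axis of inner_lid and the x axis of pan, either way round below 0.15 rad)).
It fails at once if the lids are dropped rather than lowered (linear speed of inner_lid above 0.6 m/s and contact force between the fingers and inner_lid below 0.05 N).
It fails at once if the salt jar is disturbed (moved over 25 mm) (distance of salt_jar from where it was at the start of the episode above 0.025 m).
It fails at once if the bowl is disturbed (moved over 25 mm) (distance of bowl from where it was at the start of the episode above 0.025 m).
It fails at once if the palette knife is disturbed (moved over 25 mm) (distance of palette_knife from where it was at the start of the episode above 0.025 m).
It also fails if it takes over 72 s, if anything falls off the work surface, if the arm or the gripper's body presses on something with over 40 N, if the wrist force passes 120 N, or if a joint passes its speed limit or range.

### The arm

A 6-joint arm with a two-finger parallel gripper is mounted at the origin on the work surface. World frame = base frame: x ahead of the robot, y to its left, z up, the work surface at z = 0. Lengths are in m, angles in rad, forces in N, time in s.
With the tool pointing down it reaches from about 0.35 to 0.875 m from the base axis. Payload 4.2 kg.
Tool frame: the origin (TCP) lies midway between the tips of the shut fingers; the grasp point (between the pads) lies arm.grasp_offset behind it (arm.grasp_offset is the distance from the TCP to the grasp point, in m); z points along the fingers, y is the direction in which the jaws open and shut (so a half turn about z gives the same grasp; the last joint's range is limited). The gripper opens to 85 mm and grips with 20 to 120 N. Pads are 22 mm wide; open, the fingers measure 114 mm over their backs; the gripper's body (76 mm by 85 mm) begins 54 mm behind the grasp point. The pads swing forward as they close: fully open they stand 13 mm farther back than shut.
Start: joints at [1.434, 0.385, 0.008, 0, -1.194, -0.259], TCP at [0.241, 0.577, 0.231] pointing down, gripper open.
Joint ranges: [-3.14, 3.14], [-1.21, 2.06], [-1.07, 1.41], [-3.16, 2.05], [-2.99, -0.16], [-3.1, 3.1]. Speed limits (rad/s): [2.79, 2.79, 3.14, 3.14, 3.14, 3.14].

### API

Orientations are given as a unit quaternion [w, x, y, z].
In Python, from cell import arm, optics gives the robot as it stands.
- The arm moves only by the tool send_rows, never from a script. Its argument "motion" is one flat list of numbers, 7 for each row, row after row: the shift along the tool's x, y, z normalised to -1 to 1, where 1 is 3 cm, then the turn, a rotation vector about the tool's x, y, z normalised to -1 to 1, where 1 is 0.1 rad, then the opening, from -1 (shut) to 1 (fully open), so that 0 is half open. In form: [x, y, z, wx, wy, wz, jaw, x, y, z, wx, wy, wz, jaw, ...]. A call has 1 to 20 rows; each row shifts and turns the commanded pose from where the row before left it, along the tool's axes as they then stand; what a row does not reach is not made up. A row lasts 1/12 s, in which the tool goes at most 41.7 mm and 7.16 degrees, less where a joint would pass 70% of its speed; a pose out of reach is approached as far as the arm can. A call with a number of a shift or a turn outside -1 to 1 is refused whole. A call with a gripper value outside its range is refused whole. The fingers move at their own pace and stop on an object; "grip_force" is the grip in N (left out, the last holds). Time passes only in rows, so rows that do not move let the fingers close. It gives the time, the measured TCP pose, the force and the opening at its end, in the units of the state.
- arm.get_state(): the state, without advancing time (a new reading comes with each control period).
- optics.capture(name): name is "scene" or "side" or "wrist"; returns (picture, depth): 420x560x3 uint8, red, green, blue; 420x560 float32, m along the optical axis (not along the pixel's ray), 0 where there is no reading.
- optics.camera_params(name): a dict with "fx", "fy", "cx", "cy" (pixels), "view" (4x4, takes a point from world to camera coordinates); the wrist camera has in their place "T_tool_cam" (4x4, takes a point from camera to tool coordinates, whose origin is the TCP and whose axes are the flange's). Camera axes: x right, y up, looking along -z (the intrinsics and any distortion apply to the point x, -y, -z); pixel columns grow to the right and rows downward; lengths in m; the calibration is good to about 2 mm. A picture is of the moment at which its call begins: read the wrist's pose just before it. camera_params takes no time and is no camera call.
- arm.finish_job(): hands the job in, once; it reports no verdict.
The state is a dict: "t": time; "q": joint angles; "joint_velocities": joint speeds; "joint_efforts": joint torques, N m; "tool_pos": TCP position; "orientation": TCP orientation; "contact_force": force on the tool from outside, world axes, zero at the start; "wrist_torque": the same for the moment, N m; "gripper_width": finger opening in m.
Only numpy, scipy, OpenCV 4.12 (cv2) and the standard library are available. Lean on these libraries where they do the work, as an engineer would, in place of code of your own. Each camera call takes 0.05 s, during which the arm holds its last target. There are 200 camera calls.

## Working session

There is one attempt and no reset: what is moved stays moved. The work goes in short steps, Python scripts to look and compute and a tool call to move; the robot and the scene stay as the last step left them, time stands still between calls to the robot, and variables do not carry over. Pictures are saved under pics/ and viewed, about 8 in all and at most 12, crops included, and the job is handed in when it is done.

Besides the shell and the picture viewer there is one more tool, called after "Emit:" as name(argument=value, ...), one argument or row to a line, values as JSON. send_rows: Moves the arm, as the interface text tells. Scaled input: -1 to 1 covers 3 cm each way for a shift and 0.1 rad each way for a turn. Its arguments: {"type":"object","properties":{"motion":{"type":"array","items":{"type":"number","minimum":-1,"maximum":1}},"grip_force":{"type":"number"}},"required":["motion"]}

```bash
mkdir -p pics; ls; cat > h.py <<'E'
import numpy as np, cv2
from cell import arm, optics
from scipy.spatial.transform import Rotation as R
def cap(n,save=None):
    s=arm.get_state(); p,d=optics.capture(n); c=optics.camera_params(n)
    if 'view' in c: T=np.linalg.inv(np.array(c['view']))
    else:
        q=s['orientation']; W=np.eye(4); W[:3,:3]=R.from_quat([q[1],q[2],q[3],q[0]]).as_matrix(); W[:3,3]=s['tool_pos']
        T=W@np.array(c['T_tool_cam'])
    v,u=np.mgrid[:420,:560]
    P=np.stack([(u-c['cx'])/c['fx']*d,-(v-c['cy'])/c['fy']*d,-d],-1)@T[:3,:3].T+T[:3,3]
    P[d==0]=np.nan
    if save: cv2.imwrite('pics/'+save,p[...,::-1])
    return p,d,P,c
E
python3 - <<'E'
from h import *
print(arm.get_state(),arm.grasp_offset)
for n in ['scene','side','wrist']:
    p,d,P,c=cap(n,n+'0.png'); np.savez(n+'0.npz',p=p,P=P)
    print(n,{k:(v if np.isscalar(v) else np.round(v,3).tolist()) for k,v in c.items()})
a=[cv2.imread(f'pics/{n}0.png') for n in('scene','side')]
E
```

```text
pics
{'t': 0.0, 'q': array([ 1.43360154e+00,  3.85575253e-01,  6.60913027e-03, -5.01276753e-04,
       -1.19397540e+00, -2.58593203e-01]), 'joint_velocities': array([ 0.00164576, -0.00033433, -0.00042922, -0.00167626,  0.00039219,
       -0.00125971]), 'joint_efforts': array([-1.17852710e-05, -3.92288625e+01,  1.88401508e+01,  4.18614015e+00,
       -4.63363394e-03, -3.45799677e-06]), 'tool_pos': array([0.24072021, 0.57615025, 0.23020341]), 'orientation': array([ 1.08475628e-03,  9.80464026e-01, -1.96695420e-01, -1.67459287e-04]), 'contact_force': array([-0.14785732,  0.45445154,  0.46914217]), 'wrist_torque': array([ 0.03513493,  0.04436691, -0.02776696]), 'gripper_width': 0.08529280559019659} 0.0187
scene {'fx': 511.98939618866456, 'fy': 511.98939618866456, 'cx': 279.9435807189134, 'cy': 213.24353300963784, 'view': [[-0.505, 0.863, -0.002, 0.368], [-0.673, -0.392, 0.627, 0.335], [0.54, 0.318, 0.779, -1.78], [0.0, 0.0, 0.0, 1.0]]}
side {'fx': 403.7222538239224, 'fy': 403.7222538239224, 'cx': 269.8128813962252, 'cy': 219.93219469420563, 'view': [[0.887, -0.462, -0.003, -0.577], [0.243, 0.46, 0.854, -0.205], [-0.393, -0.758, 0.521, -0.905], [0.0, 0.0, 0.0, 1.0]]}
wrist {'fx': 322.4683166866107, 'fy': 322.4683166866107, 'cx': 283.07746350879904, 'cy': 210.91914958017338, 'T_tool_cam': [[-0.001, 0.961, 0.276, 0.071], [1.0, 0.001, -0.0, 0.0], [-0.001, 0.276, -0.961, -0.143], [0.0, 0.0, 0.0, 1.0]]}
```

View pics/scene0.png

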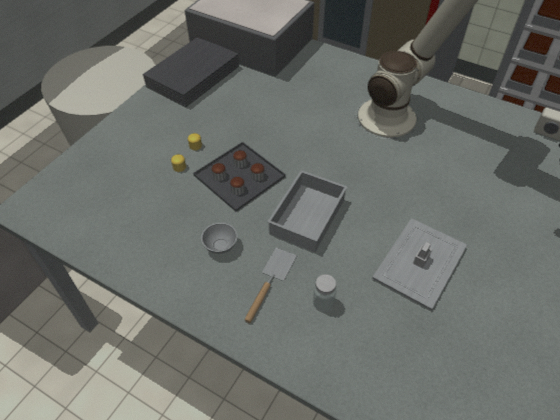

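The scene shows four brown cakes on the dark sheet at about (219,173), (240,158), (258,172) and (237,186). The yellow look-alikes are off the sheet at (195,141) and (178,161). The pan is at (308,210), the lids with the fin at (423,255).

```bash
python3 - <<'E'
from h import *
for n in ['scene','side']:
    z=np.load(n+'0.npz'); P=z['P']; p=z['p']
    print(n)
    for nm,lo,hi in [('low',.008,.30)]:
        m=((P[...,2]>lo)&(P[...,2]<hi)&(P[...,0]>.25)&(P[...,0]<1.0)&(abs(P[...,1])<.7)).astype(np.uint8)
        k,l,s,c=cv2.connectedComponentsWithStats(m)
        for i in range(1,k):
            if s[i,4]<40: continue
            Q=P[l==i]; print(s[i].tolist(),'mean',Q.mean(0).round(3),'min',Q.min(0).round(3),'max',Q.max(0).round(3), cv2.minAreaRect((Q[:,:2]*1000).astype(np.float32)))
    hsv=cv2.cvtColor(p,cv2.COLOR_RGB2HSV)
    m=((P[...,2]>.02)&(P[...,2]<.06)&((hsv[...,0]<14)|(hsv[...,0]>172))&(hsv[...,1]>110)).astype(np.uint8)
    k,l,s,c=cv2.connectedComponentsWithStats(m)
    for i in range(1,k):
        if s[i,4]>15: Q=P[l==i]; print('brown',c[i].round(),s[i,4],Q.mean(0).round(4),((Q.min(0)+Q.max(0))/2).round(4),Q[:,2].max().round(3))
E
```

```text
scene
[169, 80, 28, 26, 460] mean [ 0.286 -0.656  0.043] min [ 0.25  -0.7    0.008] max [ 0.314 -0.624  0.064] ((280.8409423828125, -662.5975952148438), (75.236328125, 63.94608688354492), 87.64820098876953)
[187, 134, 14, 15, 164] mean [ 0.457 -0.483  0.031] min [ 0.433 -0.508  0.008] max [ 0.475 -0.464  0.047] ((454.66644287109375, -486.08673095703125), (41.250492095947266, 42.05432891845703), 18.282190322875977)
[228, 142, 29, 13, 43] mean [ 0.387 -0.342  0.01 ] min [ 0.366 -0.376  0.008] max [ 0.427 -0.287  0.015] ((386.3634033203125, -339.77093505859375), (50.0257682800293, 93.1915283203125), 23.532304763793945)
[233, 151, 14, 16, 185] mean [ 0.452 -0.309  0.033] min [ 0.424 -0.334  0.008] max [ 0.469 -0.29   0.05 ] ((447.344482421875, -312.858154296875), (42.771644592285156, 40.458274841308594), 23.676021575927734)
[171, 155, 14, 16, 177] mean [ 0.561 -0.469  0.031] min [ 0.535 -0.494  0.008] max [ 0.578 -0.452  0.046] ((556.8822631835938, -472.5503234863281), (42.53865051269531, 40.25251007080078), 37.59029006958008)
[211, 163, 15, 18, 195] mean [ 0.532 -0.335  0.033] min [ 0.5
[... 4412 characters left out ...]
9609375, -491.5252380371094), (41.140140533447266, 41.392391204833984), 17.923349380493164)
brown [ 29. 105.] 37 [0.0627 1.6128 0.057 ] [0.0608 1.6139 0.0552] 0.06
brown [ 33. 112.] 21 [0.0813 1.4759 0.0563] [0.0838 1.4761 0.0557] 0.059
brown [ 48. 116.] 16 [0.1463 1.3579 0.0574] [0.1469 1.3575 0.0574] 0.06
brown [ 31. 120.] 27 [0.07   1.3264 0.0576] [0.0711 1.3258 0.057 ] 0.06
brown [281. 292.] 189 [ 0.5391 -0.2668  0.0434] [ 0.5412 -0.2641  0.0409] 0.048
brown [244. 297.] 195 [ 0.4609 -0.2444  0.0435] [ 0.4619 -0.2422  0.043 ] 0.049
brown [292. 319.] 234 [ 0.5202 -0.3478  0.0435] [ 0.5213 -0.3455  0.0414] 0.048
brown [251. 324.] 248 [ 0.4408 -0.3219  0.0433] [ 0.4416 -0.3196  0.0421] 0.048
```

View pics/side0.png

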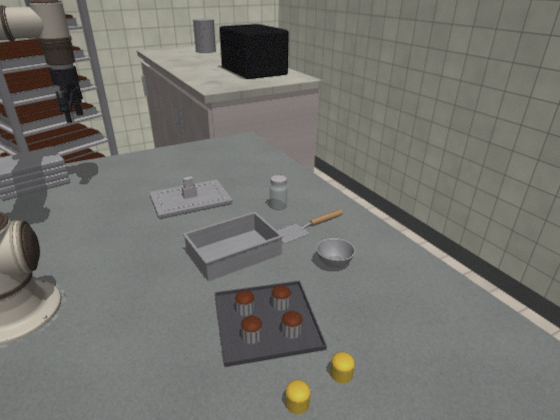

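Wrist pictures come next. I'll turn the tool to line up with the pan (yaw about +0.066) and move over to the sheet and pan.

Emit:
send_rows(
  motion=[0,0,0,0,0,-0.92,0.41,0,0,0,0,0,-0.92,0.41,0,0,0,0,0,-0.92,0.41,0,0,0,0,0,-0.92,0.41,0,0,0,0,0,-0.92,0.41,0.27,0.95,0,0,0,0,0.41,0.27,0.95,0,0,0,0,0.41,0.27,0.95,0,0,0,0,0.41,0.27,0.95,0,0,0,0,0.41,0.27,0.95,0,0,0,0,0.41,0.27,0.95,0,0,0,0,0.41,0.27,0.95,0,0,0,0,0.41,0.27,0.95,0,0,0,0,0.41,0.27,0.95,0,0,0,0,0.41,0.27,0.95,0,0,0,0,0.41,0.27,0.95,0,0,0,0,0.41,0.27,0.95,0,0,0,0,0.41,0.27,0.95,0,0,0,0,0.41,0.27,0.95,0,0,0,0,0.41,0.27,0.95,0,0,0,0,0.41],
)

```text
t: 1.82
tool_pos: [0.3896, 0.1563, 0.2313]
orientation: [-0.0, 0.999, 0.032, -0.0]
contact_force: [0.1, -0.4, 0.5]
gripper_width: 0.06
```

Emit:
send_rows(
  motion=[0.27,0.95,0,0,0,0,0.41,0.27,0.95,0,0,0,0,0.41,0.27,0.95,0,0,0,0,0.41,0.27,0.95,0,0,0,0,0.41,0.27,0.95,0,0,0,0,0.41,0.27,0.95,0,0,0,0,0.41,0.27,0.95,0,0,0,0,0.41,0.27,0.95,0,0,0,0,0.41,0.27,0.95,0,0,0,0,0.41,0.27,0.95,0,0,0,0,0.41,0.27,0.95,0,0,0,0,0.41,0,0,0,0,0,0,0.41,0,0,0,0,0,0,0.41],
)

```text
t: 2.9
tool_pos: [0.4985, -0.1505, 0.2305]
orientation: [-0.0, 1.0, 0.031, -0.001]
contact_force: [0.1, -0.1, 0.2]
gripper_width: 0.0606
```

```bash
cat >> h.py <<'E'
def pose():
    s=arm.get_state(); q=s['orientation']; M=R.from_quat([q[1],q[2],q[3],q[0]]).as_matrix()
    return np.array(s['tool_pos']),M,s
def go(pt):
    p,M,s=pose(); return (M.T@(np.array(pt)-p)/.03).round(3)
def yaw(): 
    M=pose()[1]; return np.arctan2(M[1,0],M[0,0])
E
python3 - <<'E'
from h import *
s=arm.get_state(); print(s['t'],s['tool_pos'],yaw(),pose()[1].round(4).tolist(),s['gripper_width'],s['q'])
p,d,P,c=cap('wrist','w1.png'); np.savez('w1.npz',p=p,P=P)
hsv=cv2.cvtColor(p,cv2.COLOR_RGB2HSV)
m=((P[...,2]>.02)&(P[...,2]<.06)&((hsv[...,0]<14)|(hsv[...,0]>172))&(hsv[...,1]>110)).astype(np.uint8)
k,l,st,ce=cv2.connectedComponentsWithStats(m)
for i in range(1,k):
    if st[i,4]>30: Q=P[l==i]; print('brown',ce[i].round(),st[i,4],Q.mean(0).round(4),((Q.min(0)+Q.max(0))/2).round(4),Q[:,2].max().round(3))
m=(P[...,2]>.052)&(P[...,2]<.07)&(P[...,1]>-.13)&(P[...,1]<.08)&(P[...,0]>.38)&(P[...,0]<.68)
print('rim',m.sum(),cv2.minAreaRect((P[m][:,:2]*1000).astype(np.float32)),np.median(P[m][:,2]))
E
```

```text
2.9 [ 0.49848176 -0.15047397  0.23052092] 0.061184754164766236 [[0.9981, 0.0611, -0.0015], [0.0611, -0.9981, 0.0003], [-0.0015, -0.0004, -1.0]] 0.06055195782489215 [ 1.85834274e-02  2.08607847e-01 -2.45388211e-01 -3.32541216e-04
 -1.11827597e+00  1.61354301e+00]
brown [393. 151.] 1306 [ 0.5432 -0.2594  0.0435] [ 0.5426 -0.2609  0.041 ] 0.048
brown [467. 174.] 1266 [ 0.5243 -0.3398  0.0434] [ 0.5236 -0.3418  0.0403] 0.048
brown [361. 223.] 1081 [ 0.4657 -0.2375  0.0435] [ 0.4645 -0.2389  0.0414] 0.048
brown [428. 244.] 1045 [ 0.4453 -0.3141  0.0434] [ 0.444  -0.3163  0.0405] 0.047
rim 7398 ((526.1865844726562, -28.14019012451172), (220.65228271484375, 151.37451171875), 3.9145209789276123) 0.06011837466530778
```

View pics/w1.png

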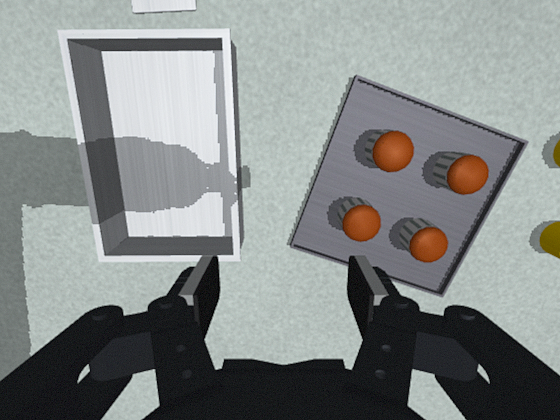

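The wrist view agrees with the other cameras. The four brown cakes are on the sheet at (393,151), (467,174), (361,223) and (428,244). The yellow ones sit outside it at the right edge, and the pan is at (150,145). I'll take the cake at (393,151), world (0.5425, -0.260), first.

Emit:
send_rows(
  motion=[0.31,0.93,0,0,0,0,0.41,0.31,0.93,0,0,0,0,0.41,0.31,0.93,0,0,0,0,0.41,0.31,0.93,0,0,0,0,0.41,0,0,0.95,0,0,0,0.41,0,0,0.95,0,0,0,0.41,0,0,0.95,0,0,0,0.41,0,0,0.95,0,0,0,0.41,0,0,0.95,0,0,0,0.41,0,0,0.95,0,0,0,0.41,0,0,0.95,0,0,0,0.41,0,0,0.4,0,0,0,0.41,0,0,0.3,0,0,0,0.41,0,0,0,0,0,0,0.41,0,0,0,0,0,0,0.41],
  grip_force=30,
)

```text
t: 4.2
tool_pos: [0.5435, -0.2577, 0.0113]
orientation: [0.0, 0.999, 0.033, 0.0]
contact_force: [0.1, -0.4, 0.4]
gripper_width: 0.0602
```

Emit:
send_rows(
  motion=[0,0,0.1,0,0,0,-1,0,0,0,0,0,0,-1,0,0,0,0,0,0,-1,0,0,0,0,0,0,-1,0,0,0,0,0,0,-1,0,0,-0.3,0,0,0,-1,0,0,-0.9,0,0,0,-1,0,0,-0.9,0,0,0,-1,0,0,-0.9,0,0,0,-1,0,0,0,0,0,0,-1],
)

```text
t: 5.03
tool_pos: [0.5461, -0.2596, 0.104]
orientation: [0.002, 0.999, 0.033, 0.005]
contact_force: [0.2, -0.3, 0.9]
gripper_width: 0.0409
```

```bash
python3 - <<'E'
from h import *
print(pose()[0],yaw(),pose()[2]['gripper_width'],go((.590,-.023,.1)),go((.590,-.023,.011)))
E
```

```text
[ 0.54609367 -0.25956102  0.10403365] 0.0653552054747115 0.04088802472332456 [ 1.974 -7.774  0.121] [ 1.945 -7.786  3.087]
```

Emit:
send_rows(
  motion=[0.22,-0.86,0,0,0,0,-1,0.22,-0.86,0,0,0,0,-1,0.22,-0.86,0,0,0,0,-1,0.22,-0.86,0,0,0,0,-1,0.22,-0.86,0,0,0,0,-1,0.22,-0.86,0,0,0,0,-1,0.22,-0.86,0,0,0,0,-1,0.22,-0.86,0,0,0,0,-1,0.22,-0.86,0,0,0,0,-1,0,0,0,0,0,0,-1,0,0,0,0,0,0,-1,0,0,0,0,0,0,-1],
)

```text
t: 6.03
tool_pos: [0.5867, -0.0231, 0.0975]
orientation: [0.0, 0.999, 0.032, -0.001]
contact_force: [-0.1, 0.6, -0.4]
gripper_width: 0.0414
```

```bash
python3 - <<'E'
from h import *
print(pose()[0],yaw(),pose()[2]['gripper_width'],go((.590,-.023,.0115)),arm.get_state()['orientation'])
E
```

```text
[ 0.58667482 -0.02307479  0.09749606] 0.06409815397958366 0.04138852820718655 [0.115 0.004 2.866] [ 7.08520913e-05  9.99486257e-01  3.20436165e-02 -6.51511009e-04]
```

Emit:
send_rows(
  motion=[0.1,0,0.8,0,0,0,-1,0,0,0.8,0,0,0,-1,0,0,0.6,0,0,0,-1,0,0,0.4,0,0,0,-1,0,0,0.28,0,0,0,-1,0,0,0,0,0,0,-1,0,0,0,0,0,0,-1,0,0,0,0,0,0,0.3,0,0,0,0,0,0,0.41,0,0,0,0,0,0,0.41,0,0,0,0,0,0,0.41,0,0,-0.8,0,0,0,0.41,0,0,-0.9,0,0,0,0.41,0,0,-0.9,0,0,0,0.41,0,0,-0.6,0,0,0,0.41],
)

```text
t: 7.28
tool_pos: [0.5914, -0.0224, 0.1103]
orientation: [-0.0, 0.999, 0.032, 0.002]
contact_force: [0.4, 0.3, 0.0]
gripper_width: 0.0601
```

```bash
python3 - <<'E'
from h import *
print(pose()[0],yaw(),pose()[2]['gripper_width'],go((.464,-.239,.0085)))
E
```

```text
[ 0.5913696  -0.02241026  0.11034833] 0.0648383222048192 0.060130553862627126 [-4.717  6.929  3.378]
```

Emit:
send_rows(
  motion=[-0.59,0.86,0,0,0,0,0.41,-0.59,0.86,0,0,0,0,0.41,-0.59,0.86,0,0,0,0,0.41,-0.59,0.86,0,0,0,0,0.41,-0.59,0.86,0,0,0,0,0.41,-0.59,0.86,0,0,0,0,0.41,-0.59,0.86,0,0,0,0,0.41,-0.59,0.86,0,0,0,0,0.41,0,0,0,0,0,0,0.41,0,0,0,0,0,0,0.41],
)

```text
t: 8.12
tool_pos: [0.4614, -0.2387, 0.1077]
orientation: [0.0, 1.0, 0.031, 0.0]
contact_force: [-0.4, 0.2, -0.2]
gripper_width: 0.0602
```

```bash
python3 - <<'E'
from h import *
print(pose()[0],yaw(),pose()[2]['gripper_width'],go((.464,-.239,.0085)))
p,d,P,c=cap('wrist','w2.png')
hsv=cv2.cvtColor(p,cv2.COLOR_RGB2HSV)
m=((P[...,2]>.02)&(P[...,2]<.06)&((hsv[...,0]<14)|(hsv[...,0]>172))&(hsv[...,1]>110)).astype(np.uint8)
k,l,st,ce=cv2.connectedComponentsWithStats(m)
for i in range(1,k):
    if st[i,4]>30: Q=P[l==i]; print('brown',ce[i].round(),st[i,4],Q.mean(0).round(4),((Q.min(0)+Q.max(0))/2).round(4),Q[:,2].max().round(3))
E
```

```text
[ 0.46143094 -0.23872646  0.1077042 ] 0.06136338139216457 0.060201277432520364 [0.083 0.014 3.307]
brown [449. 141.] 3428 [ 0.524  -0.3402  0.0434] [ 0.5232 -0.3424  0.0395] 0.047
brown [283. 220.] 2721 [ 0.4659 -0.2389  0.0436] [ 0.464  -0.2388  0.0416] 0.047
brown [392. 251.] 2202 [ 0.4477 -0.3162  0.0436] [ 0.444  -0.3163  0.0414] 0.047
```

View pics/w2.png

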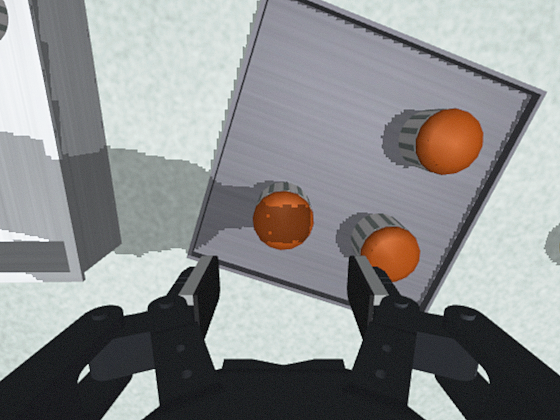

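The cake at (283,220) is centred between the fingers, with room to its neighbour at (392,251). I'll grasp it.

Emit:
send_rows(
  motion=[0.08,0,0.9,0,0,0,0.41,0,0,0.9,0,0,0,0.41,0,0,0.8,0,0,0,0.41,0,0,0.5,0,0,0,0.41,0,0,0.2,0,0,0,0.41,0,0,0,0,0,0,0.41,0,0,0,0,0,0,-1,0,0,0,0,0,0,-1,0,0,0,0,0,0,-1,0,0,0,0,0,0,-1,0,0,0,0,0,0,-1,0,0,-0.3,0,0,0,-1,0,0,-0.9,0,0,0,-1,0,0,-0.9,0,0,0,-1,0,0,-0.9,0,0,0,-1,0,0,0,0,0,0,-1,0,0,0,0,0,0,-1],
)

```text
t: 9.58
tool_pos: [0.4654, -0.2377, 0.1005]
orientation: [0.0, 0.999, 0.032, 0.002]
contact_force: [-0.9, -1.1, -1.5]
gripper_width: 0.041
```

```bash
python3 - <<'E'
from h import *
print(pose()[0],yaw(),pose()[2]['gripper_width'],go((.526,-.0275,.0115)))
E
```

```text
[ 0.46535401 -0.23770167  0.10051093] 0.06383768305994 0.04097941339077556 [ 2.452 -6.866  2.971]
```

Emit:
send_rows(
  motion=[0.31,-0.86,0,0,0,0,-1,0.31,-0.86,0,0,0,0,-1,0.31,-0.86,0,0,0,0,-1,0.31,-0.86,0,0,0,0,-1,0.31,-0.86,0,0,0,0,-1,0.31,-0.86,0,0,0,0,-1,0.31,-0.86,0,0,0,0,-1,0.31,-0.86,0,0,0,0,-1,0,0,0,0,0,0,-1,0,0,0,0,0,0,-1,0,0,0,0,0,0,-1],
)

```text
t: 10.5
tool_pos: [0.5245, -0.0271, 0.0974]
orientation: [0.0, 0.999, 0.032, -0.001]
contact_force: [-1.3, -0.1, -1.6]
gripper_width: 0.0412
```

```bash
python3 - <<'E'
from h import *
print(pose()[0],yaw(),pose()[2]['gripper_width'],go((.526,-.0275,.0115)))
E
```

```text
[ 0.52448452 -0.02705116  0.09742759] 0.06406176720949595 0.04120698798390407 [0.058 0.017 2.864]
```

Emit:
send_rows(
  motion=[0.05,0,0.8,0,0,0,-1,0,0,0.8,0,0,0,-1,0,0,0.6,0,0,0,-1,0,0,0.4,0,0,0,-1,0,0,0.28,0,0,0,-1,0,0,0,0,0,0,-1,0,0,0,0,0,0,-1,0,0,0,0,0,0,0.3,0,0,0,0,0,0,0.41,0,0,0,0,0,0,0.41,0,0,0,0,0,0,0.41,0,0,-0.8,0,0,0,0.41,0,0,-0.9,0,0,0,0.41,0,0,-0.9,0,0,0,0.41,0,0,-0.6,0,0,0,0.41],
)

```text
t: 11.75
tool_pos: [0.5281, -0.0264, 0.1108]
orientation: [-0.0, 0.999, 0.032, 0.002]
contact_force: [-0.2, 1.4, 0.2]
gripper_width: 0.0601
```

```bash
python3 - <<'E'
from h import *
print(pose()[0],yaw(),pose()[2]['gripper_width'],go((.444,-.316,.0085)))
E
```

```text
[ 0.52813742 -0.02642744  0.11077566] 0.06483033125172456 0.06006469002879147 [-3.436  9.451  3.395]
```

Emit:
send_rows(
  motion=[-0.305,0.86,0,0,0,0,0.41,-0.305,0.86,0,0,0,0,0.41,-0.305,0.86,0,0,0,0,0.41,-0.305,0.86,0,0,0,0,0.41,-0.305,0.86,0,0,0,0,0.41,-0.305,0.86,0,0,0,0,0.41,-0.305,0.86,0,0,0,0,0.41,-0.305,0.86,0,0,0,0,0.41,-0.305,0.86,0,0,0,0,0.41,-0.305,0.86,0,0,0,0,0.41,-0.305,0.86,0,0,0,0,0.41,0,0,0,0,0,0,0.41,0,0,0,0,0,0,0.41],
)

```text
t: 12.83
tool_pos: [0.4443, -0.3173, 0.108]
orientation: [-0.0, 1.0, 0.031, 0.0]
contact_force: [0.9, 0.9, 0.2]
gripper_width: 0.0604
```

```bash
python3 - <<'E'
from h import *
print(pose()[0],yaw(),pose()[2]['gripper_width'],go((.444,-.316,.0085)))
E
```

```text
[ 0.44429567 -0.31725983  0.10800141] 0.06148438416179592 0.060366383243491396 [-0.008 -0.042  3.317]
```

Emit:
send_rows(
  motion=[0,-0.04,0.9,0,0,0,0.41,0,0,0.9,0,0,0,0.41,0,0,0.8,0,0,0,0.41,0,0,0.5,0,0,0,0.41,0,0,0.2,0,0,0,0.41,0,0,0,0,0,0,0.41,0,0,0,0,0,0,-1,0,0,0,0,0,0,-1,0,0,0,0,0,0,-1,0,0,0,0,0,0,-1,0,0,0,0,0,0,-1,0,0,-0.3,0,0,0,-1,0,0,-0.9,0,0,0,-1,0,0,-0.9,0,0,0,-1,0,0,-0.9,0,0,0,-1,0,0,0,0,0,0,-1,0,0,0,0,0,0,-1],
)

```text
t: 14.25
tool_pos: [0.4455, -0.3155, 0.1011]
orientation: [0.001, 0.999, 0.032, 0.002]
contact_force: [-0.1, 0.4, -0.4]
gripper_width: 0.041
```

```bash
python3 - <<'E'
from h import *
print(pose()[0],yaw(),pose()[2]['gripper_width'],go((.462,-.032,.0115)))
E
```

```text
[ 0.44554831 -0.31545246  0.10114836] 0.06388352461814323 0.04103079450157619 [ 1.139 -9.399  2.978]
```

Emit:
send_rows(
  motion=[0.11,-0.86,0,0,0,0,-1,0.11,-0.86,0,0,0,0,-1,0.11,-0.86,0,0,0,0,-1,0.11,-0.86,0,0,0,0,-1,0.11,-0.86,0,0,0,0,-1,0.11,-0.86,0,0,0,0,-1,0.11,-0.86,0,0,0,0,-1,0.11,-0.86,0,0,0,0,-1,0.11,-0.86,0,0,0,0,-1,0.11,-0.86,0,0,0,0,-1,0.1,-0.8,0,0,0,0,-1,0,0,0,0,0,0,-1,0,0,0,0,0,0,-1,0,0,0,0,0,0,-1],
)

```text
t: 15.42
tool_pos: [0.4617, -0.0317, 0.0983]
orientation: [0.0, 0.999, 0.032, -0.001]
contact_force: [-0.3, 0.5, -1.1]
gripper_width: 0.0409
```

```bash
python3 - <<'E'
from h import *
print(pose()[0],yaw(),pose()[2]['gripper_width'],go((.462,-.032,.0115)))
E
```

```text
[ 0.46174777 -0.03167147  0.09825543] 0.06415863851368667 0.04092811416681081 [0.014 0.011 2.892]
```

Emit:
send_rows(
  motion=[0,0,0.8,0,0,0,-1,0,0,0.8,0,0,0,-1,0,0,0.6,0,0,0,-1,0,0,0.4,0,0,0,-1,0,0,0.28,0,0,0,-1,0,0,0,0,0,0,-1,0,0,0,0,0,0,-1,0,0,0,0,0,0,0.3,0,0,0,0,0,0,0.41,0,0,0,0,0,0,0.41,0,0,-0.6,0,0,0,0.41,0,0,-0.9,0,0,0,0.41,0,0,-0.9,0,0,0,0.41,0,0,-0.9,0,0,0,0.41,0,0,-0.9,0,0,0,0.41,0,0,-0.9,0,0,0,0.41,0,0,-0.9,0,0,0,0.41,0,0,-0.9,0,0,0,0.41,0,0,0,0,0,0,0.41,0,0,0,0,0,0,0.41],
)

```text
t: 17.08
tool_pos: [0.4633, -0.0311, 0.2215]
orientation: [-0.001, 0.999, 0.032, 0.002]
contact_force: [0.2, -0.1, -0.2]
gripper_width: 0.0603
```

```bash
python3 - <<'E'
from h import *
print(pose()[0],yaw(),pose()[2]['gripper_width'],arm.get_state()['q'])
p,d,P,c=cap('wrist','w3.png')
hsv=cv2.cvtColor(p,cv2.COLOR_RGB2HSV)
m=((P[...,2]>.02)&(P[...,2]<.06)&((hsv[...,0]<14)|(hsv[...,0]>172))&(hsv[...,1]>110)).astype(np.uint8)
k,l,st,ce=cv2.connectedComponentsWithStats(m)
for i in range(1,k):
    if st[i,4]>30: Q=P[l==i]; print('brown',ce[i].round(),st[i,4],Q.mean(0).round(4),((Q.min(0)+Q.max(0))/2).round(4),Q[:,2].max().round(3))
m=(P[...,2]>.052)&(P[...,2]<.07)&(P[...,1]>-.13)&(P[...,1]<.08)&(P[...,0]>.38)&(P[...,0]<.68)
print('rim',m.sum(),cv2.minAreaRect((P[m][:,:2]*1000).astype(np.float32)),np.median(P[m][:,2]))
E
```

```text
[ 0.46325895 -0.03107971  0.22147452] 0.06420529423253138 0.060311782529355235 [ 2.84231468e-01  1.14543510e-01 -3.86464759e-01 -2.31496400e-04
 -1.06491821e+00  1.35088480e+00]
brown [284.  58.] 1700 [ 0.5871 -0.0241  0.0445] [ 0.5875 -0.0241  0.0362] 0.048
brown [284. 129.] 1423 [ 0.5245 -0.0282  0.0447] [ 0.5238 -0.028   0.0432] 0.048
brown [284. 193.] 1213 [ 0.4612 -0.0328  0.0446] [ 0.4603 -0.0327  0.0431] 0.048
rim 6437 ((522.7625732421875, -28.737579345703125), (214.22555541992188, 150.58619689941406), 3.811115026473999) 0.06011757547753788
```

View pics/w3.png

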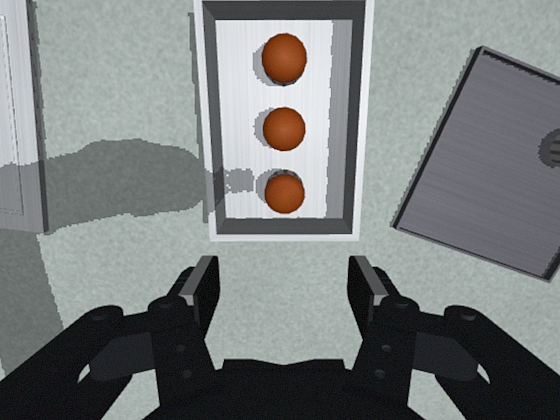

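Three cakes stand upright in the pan, at (284,58), (284,129) and (284,193). Next are the lids.

Emit:
send_rows(
  motion=[0,0,0,0,0,0.65,0.41,0,0,0,0,0,0.65,0.41,0.04,-0.95,0,0,0,0,0.41,0.04,-0.95,0,0,0,0,0.41,0.04,-0.95,0,0,0,0,0.41,0.04,-0.95,0,0,0,0,0.41,0.04,-0.95,0,0,0,0,0.41,0.04,-0.95,0,0,0,0,0.41,0.04,-0.95,0,0,0,0,0.41,0.04,-0.95,0,0,0,0,0.41,0.04,-0.95,0,0,0,0,0.41,0.04,-0.95,0,0,0,0,0.41,0.04,-0.95,0,0,0,0,0.41,0.04,-0.95,0,0,0,0,0.41,0,0,0,0,0,0,0.41,0,0,0,0,0,0,0.41],
)

```text
t: 18.47
tool_pos: [0.4986, 0.3095, 0.2172]
orientation: [0.002, 0.999, -0.032, -0.002]
contact_force: [-0.4, -0.5, -0.5]
gripper_width: 0.0599
```

```bash
python3 - <<'E'
from h import *
print(pose()[0],yaw(),pose()[2]['gripper_width'])
p,d,P,c=cap('wrist','w4.png'); np.savez('w4.npz',p=p,P=P)
def mr(m): return m.sum(),cv2.minAreaRect((P[m][:,:2]*1000).astype(np.float32)),P[m].mean(0).round(4)
b=(P[...,1]>.2)&(P[...,1]<.44)&(P[...,0]>.35)&(P[...,0]<.70)
print('cover',mr(b&(P[...,2]>.013)&(P[...,2]<.022)))
b2=b&(abs(P[...,0]-.517)<.05)&(abs(P[...,1]-.316)<.05)
print('collar top',mr(b2&(P[...,2]>.05)&(P[...,2]<.058)))
print('fin top',mr(b2&(P[...,2]>.079)&(P[...,2]<.092)))
E
```

```text
[0.49862319 0.30953119 0.21719756] -0.06417155395126416 0.05985209226936174
cover (np.int64(34433), ((516.1491088867188, 314.63104248046875), (169.474853515625, 240.01153564453125), 86.29094696044922), array([0.5296, 0.3133, 0.0175]))
collar top (np.int64(436), ((516.490478515625, 314.7235412597656), (27.50872802734375, 44.3941650390625), 85.20623779296875), array([0.5204, 0.3146, 0.0535]))
fin top (np.int64(537), ((516.7234497070312, 314.8633728027344), (13.270509719848633, 29.947233200073242), 86.23530578613281), array([0.517 , 0.3147, 0.0832]))
```

View pics/w4.png

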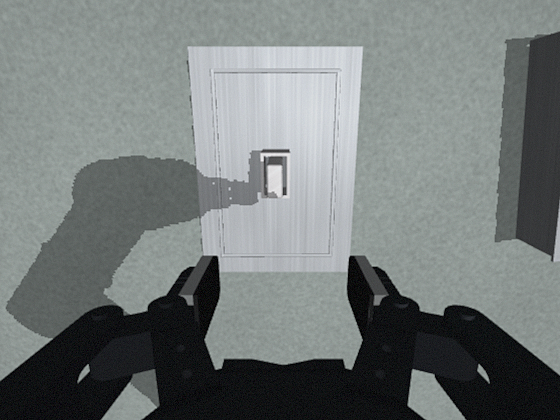

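The lids are directly ahead. The fin top is at (274,180), inside the collar, and depth puts it at (0.5167, 0.3149, 0.083) with yaw about -0.066.

Emit:
send_rows(
  motion=[0.3,-0.11,0.5,0,0,0,0.1,0.29,-0.11,0.9,0,0,0,0.1,0,0,0.9,0,0,0,0.1,0,0,0.9,0,0,0,0.1,0,0,0.7,0,0,0,0.1,0,0,0.4,0,0,0,0.1,0,0,0,0,0,0,0.1,0,0,0,0,0,0,0.1],
  grip_force=60,
)

```text
t: 19.18
tool_pos: [0.5174, 0.3129, 0.0901]
orientation: [0.001, 0.999, -0.033, -0.001]
contact_force: [0.5, -0.8, 0.7]
gripper_width: 0.0473
```

```bash
python3 - <<'E'
from h import *
print(pose()[0],yaw(),pose()[2]['gripper_width'],go((.5167,.3149,.0565)),arm.get_state()['orientation'].round(4))
E
```

```text
[0.51735586 0.31292099 0.09009512] -0.066788401459115 0.04726129707391382 [-0.025 -0.066  1.12 ] [ 9.000e-04  9.994e-01 -3.340e-02 -7.000e-04]
```

Emit:
send_rows(
  motion=[0,-0.07,0.6,0,0,0,0.1,0,0,0.4,0,0,0,0.1,0,0,0.1,0,0,0,0.1,0,0,0,0,0,0,0.1,0,0,0,0,0,0,-1,0,0,0,0,0,0,-1,0,0,0,0,0,0,-1,0,0,0,0,0,0,-1,0,0,0,0,0,0,-1,0,0,0,0,0,0,-1,0,0,0,0,0,0,-1],
)

```text
t: 20.1
tool_pos: [0.5183, 0.3166, 0.0592]
orientation: [-0.0, 0.999, -0.033, 0.001]
contact_force: [-0.6, -1.2, 6.5]
gripper_width: 0.0131
```

```bash
python3 - <<'E'
from h import *
print(pose()[0],yaw(),pose()[2]['gripper_width'],arm.get_state()['orientation'].round(4))
E
```

```text
[0.51831163 0.31658968 0.05916557] -0.06532558003507233 0.013073213002642208 [-4.000e-04  9.995e-01 -3.270e-02  8.000e-04]
```

Emit:
send_rows(
  motion=[0,0,-0.1,0,0,0,-1,0,0,-0.3,0,0,0,-1,0,0,-0.5,0,0,0,-1,0,0,-0.7,0,0,0,-1,0,0,-0.7,0,0,0,-1,0,0,-0.7,0,0,0,-1,0,0,-0.5,0,0,0,-1,0,0,-0.3,0,0,0,-1,0,0,0,0,0,0,-1,0,0,0,0,0,0,-1,0,0,0,0,0,0,-1],
)

```text
t: 21.02
tool_pos: [0.5166, 0.3157, 0.1697]
orientation: [0.001, 0.999, -0.033, -0.002]
contact_force: [-1.0, -0.7, -6.9]
gripper_width: 0.0128
```

```bash
python3 - <<'E'
from h import *
print(pose()[0],yaw(),pose()[2]['gripper_width'],arm.get_state()['orientation'].round(4),arm.get_state()['contact_force'],arm.get_state()['wrist_torque'])
p,d,P,c=cap('wrist','w5.png'); np.savez('w5.npz',p=p,P=P)
def fit(P,m):
    Q=P[m]; A=np.c_[Q[:,:2]-Q[:,:2].mean(0),np.ones(len(Q))]; k=np.linalg.lstsq(A,Q[:,2],rcond=None)[0]
    return m.sum(),cv2.minAreaRect((Q[:,:2]*1000).astype(np.float32)),k.round(4)
b=(P[...,1]>.2)&(P[...,1]<.44)&(P[...,0]>.38)&(P[...,0]<.70)
for lo in np.arange(.08,.2,.01): print(lo.round(2),(b&(P[...,2]>lo)&(P[...,2]<lo+.01)).sum(),end=' ')
h=np.median(P[b&(P[...,2]>.08)&(P[...,2]<.15)][:,2]); print(h)
print(fit(P,b&(abs(P[...,2]-h)<.008)))
p,d,P,c=cap('scene'); 
b=(P[...,1]>.18)&(P[...,1]<.46)&(P[...,0]>.37)&(P[...,0]<.68)
print(fit(P,b&(abs(P[...,2]-h)<.012)))
E
```

```text
[0.51662287 0.31574443 0.16967321] -0.06632683420664379 0.012784445184857222 [ 0.0011  0.9994 -0.0332 -0.0016] [-1.01739043 -0.72615584 -6.8924968 ] [-0.00526255 -0.06355043 -0.00197761]
0.08 0 0.09 0 0.1 0 0.11 0 0.12 76166 0.13 745 0.14 318 0.15 506 0.16 922 0.17 451 0.18 865 0.19 2811 0.12775926612790275
(np.int64(76788), ((529.0425415039062, 314.31640625), (170.211181640625, 210.17860412597656), 86.21214294433594), array([-0.0045, -0.0029,  0.1278]))
(np.int64(4194), ((515.6572875976562, 316.400390625), (169.678466796875, 244.39674377441406), 86.20814514160156), array([-0.0072, -0.0021,  0.1263]))
```

View pics/w5.png

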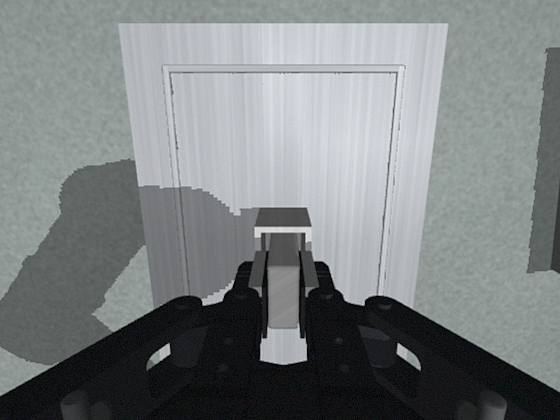

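```bash
python3 - <<'E'
from h import *
z=np.load('w1.npz'); P=z['P']
a=np.deg2rad(3.87); c0=np.array([.5262,-.0277]); ex=np.array([np.cos(a),np.sin(a)]); ey=np.array([-ex[1],ex[0]])
m=(abs(P[...,2]-.06)<.003)
Q=P[m][:,:2]-c0; u=Q@ex; v=Q@ey; k=(abs(u)<.115)&(abs(v)<.08); u=u[k];v=v[k]
for s in (1,-1):
    sel=(s*u>.095)&(abs(v)<.055); q=np.percentile(u[sel],[1,50,99])*1000; print('u',s,sel.sum(),q.round(1), 'slope',np.polyfit(v[sel],u[sel],1)[0].round(4))
    sel=(s*v>.06)&(abs(u)<.09); q=np.percentile(v[sel],[1,50,99])*1000; print('v',s,sel.sum(),q.round(1),'slope',np.polyfit(u[sel],v[sel],1)[0].round(4))
z=np.load('w5.npz'); P=z['P'];p=z['p'].astype(int)
sub=P[200:340,255:312]; m=(sub[...,2]>.188)&(sub[...,2]<.198); vv,uu=np.nonzero(m)
print(m.sum(),uu.min()+255,uu.max()+255,vv.min()+200,vv.max()+200); Q=sub[m]
print(np.percentile(Q,[1,50,99],axis=0).round(4))
tp,M,s=pose(); L=(Q-tp)@M; print(np.percentile(L,[1,5,50,95,99],axis=0).round(4))
E
```

```text
u 1 1235 [102.7 106.1 109.9] slope 0.0047
v 1 1764 [66.4 69.8 74.4] slope -0.0008
u -1 625 [-109.5 -105.4 -102.4] slope -0.0042
v -1 1471 [-75.9 -72.5 -68.8] slope -0.0012
2414 255 311 259 327
[[0.5012 0.3038 0.1885]
 [0.5193 0.3151 0.1938]
 [0.5301 0.3252 0.1972]]
[[-0.0157 -0.01   -0.0275]
 [-0.014  -0.0065 -0.0256]
 [ 0.0024  0.0007 -0.024 ]
 [ 0.0126  0.0076 -0.0204]
 [ 0.0131  0.0113 -0.0188]]
```

Emit:
send_rows(
  motion=[0,0,0,0,0,-0.33,-1,0,0,0,0,0,-0.33,-1,0,0,0,0,0,-0.33,-1,0,0,0,0,0,-0.33,-1,-0.03,0.3,0,0,0,0,-1,-0.03,0.6,0,0,0,0,-1,-0.03,0.8,0,0,0,0,-1,-0.03,0.8,0,0,0,0,-1,-0.03,0.8,0,0,0,0,-1,-0.03,0.8,0,0,0,0,-1,-0.03,0.8,0,0,0,0,-1,-0.03,0.8,0,0,0,0,-1,-0.03,0.8,0,0,0,0,-1,-0.03,0.8,0,0,0,0,-1,-0.03,0.8,0,0,0,0,-1,-0.03,0.8,0,0,0,0,-1,-0.02,0.8,0,0,0,0,-1,-0.02,0.8,0,0,0,0,-1,0,0.6,0,0,0,0,-1,0,0.3,0,0,0,0,-1],
)

```text
t: 22.78
tool_pos: [0.527, -0.0287, 0.1714]
orientation: [0.0, 1.0, 0.031, -0.001]
contact_force: [0.6, 0.4, -7.3]
gripper_width: 0.0127
```

Emit:
send_rows(
  motion=[0,0,0,0,0,0,-1,0,0,0,0,0,0,-1,0,0,0,0,0,0,-1],
)

```text
t: 23.03
tool_pos: [0.5281, -0.0255, 0.1715]
orientation: [-0.0, 0.999, 0.033, -0.0]
contact_force: [0.1, 0.2, -6.3]
gripper_width: 0.0126
```

```bash
python3 - <<'E'
from h import *
print(pose()[0],yaw(),pose()[2]['gripper_width'],arm.get_state()['orientation'].round(4),arm.get_state()['contact_force'],go((.5272,-.0279,.113)))
def fit(P,m):
    Q=P[m]; A=np.c_[Q[:,:2]-Q[:,:2].mean(0),np.ones(len(Q))]; k=np.linalg.lstsq(A,Q[:,2],rcond=None)[0]
    return m.sum(),cv2.minAreaRect((Q[:,:2]*1000).astype(np.float32)),k.round(4)
for n in('scene','side'):
    p,d,P,c=cap(n,n+'1.png')
    b=(P[...,1]>-.16)&(P[...,1]<.1)&(P[...,0]>.37)&(P[...,0]<.68)
    print(n,fit(P,b&(abs(P[...,2]-.1275)<.012)))
E
```

```text
[ 0.5280551  -0.02551005  0.17154273] 0.06582474024858077 0.012599302512477721 [-1.000e-04  9.995e-01  3.290e-02 -1.000e-04] [ 0.13018367  0.21089677 -6.28244791] [-0.033  0.078  1.951]
scene (np.int64(3455), ((526.4531860351562, -25.146209716796875), (247.12078857421875, 171.0309295654297), 3.8637068271636963), array([-0.0035, -0.0011,  0.128 ]))
side (np.int64(3212), ((525.6991577148438, -24.954139709472656), (241.5875701904297, 175.55197143554688), 3.681499481201172), array([0.0005, 0.0113, 0.1301]))
```

View pics/side1.png

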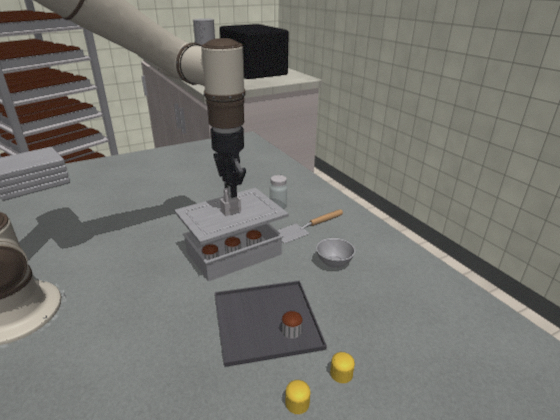

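The lid hangs level above the pan, the three cakes are visible under it, and the fourth cake is still on the sheet at (292,322). I'll make a small y correction and lower.

Emit:
send_rows(
  motion=[-0.02,0.065,0,0,0,0,-1,0,0,0.3,0,0,0,-1,0,0,0.4,0,0,0,-1,0,0,0.4,0,0,0,-1,0,0,0.2,0,0,0,-1,0,0,0.15,0,0,0,-1,0,0,0.1,0,0,0,-1,0,0,0.1,0,0,0,-1,0,0,0.1,0,0,0,-1,0,0,0.1,0,0,0,-1,0,0,0.1,0,0,0,-1,0,0,0,0,0,0,-1,0,0,0,0,0,0,-1],
)

```text
t: 24.22
tool_pos: [0.5279, -0.0276, 0.1131]
orientation: [0.0, 0.999, 0.033, -0.0]
contact_force: [0.7, -0.2, -6.0]
gripper_width: 0.0129
```

```bash
python3 - <<'E'
from h import *
print(pose()[0],yaw(),pose()[2]['gripper_width'],arm.get_state()['orientation'].round(4),arm.get_state()['contact_force'])
def fit(P,m):
    Q=P[m]; A=np.c_[Q[:,:2]-Q[:,:2].mean(0),np.ones(len(Q))]; k=np.linalg.lstsq(A,Q[:,2],rcond=None)[0]
    return m.sum(),cv2.minAreaRect((Q[:,:2]*1000).astype(np.float32)),k.round(4)
for n in('scene','side'):
    p,d,P,c=cap(n,n+'2.png')
    b=(P[...,1]>-.16)&(P[...,1]<.1)&(P[...,0]>.37)&(P[...,0]<.68)
    print(n,fit(P,b&(abs(P[...,2]-.070)<.010)))
E
```

```text
[ 0.5278911  -0.02760952  0.11306411] 0.06616484221327279 0.012878220120861735 [ 0.000e+00  9.995e-01  3.310e-02 -1.000e-04] [ 0.65503755 -0.19481151 -5.95679806]
scene (np.int64(3248), ((527.126953125, -27.273529052734375), (245.31478881835938, 171.2454376220703), 3.537888526916504), array([-0.0029, -0.0005,  0.0694]))
side (np.int64(3247), ((524.9744262695312, -27.777114868164062), (240.2563018798828, 175.80149841308594), 3.8472156524658203), array([0.0004, 0.0092, 0.0718]))
```

Emit:
send_rows(
  motion=[0,0,0.05,0,0,0,-1,0,0,0.04,0,0,0,-1,0,0,0,0,0,0,-1,0,0,0,0,0,0,-1],
)

```text
t: 24.65
tool_pos: [0.5283, -0.0275, 0.1112]
orientation: [0.0, 0.999, 0.033, 0.001]
contact_force: [-2.9, 1.1, 0.5]
gripper_width: 0.0128
```

Emit:
send_rows(
  motion=[0,0,0,0,0,0,-0.4,0,0,0,0,0,0,-0.1,0,0,0,0,0,0,0.1,0,0,0,0,0,0,0.1,0,0,0,0,0,0,0.1],
)

```text
t: 25.07
tool_pos: [0.5283, -0.0276, 0.1107]
orientation: [0.0, 0.999, 0.033, 0.0]
contact_force: [0.4, 0.7, -0.2]
gripper_width: 0.0467
```

```bash
python3 - <<'E'
from h import *
print(pose()[0],yaw(),pose()[2]['gripper_width'],arm.get_state()['orientation'].round(4),arm.get_state()['contact_force'])
def fit(P,m):
    Q=P[m]; A=np.c_[Q[:,:2]-Q[:,:2].mean(0),np.ones(len(Q))]; k=np.linalg.lstsq(A,Q[:,2],rcond=None)[0]
    return m.sum(),cv2.minAreaRect((Q[:,:2]*1000).astype(np.float32)),k.round(4)
for n in('scene','side','wrist'):
    p,d,P,c=cap(n,n+'3.png')
    b=(P[...,1]>-.16)&(P[...,1]<.1)&(P[...,0]>.37)&(P[...,0]<.68)
    print(n,fit(P,b&(abs(P[...,2]-.069)<.008)))
s=P[200:340,230:340]; t,M,_=pose()
for lo,hi in((.1,.11),(.13,.14)):
    m=(s[...,2]>lo)&(s[...,2]<hi); L=(s[m]-t)@M; print(lo,m.sum(),np.percentile(L,[2,50,98],axis=0).round(4).tolist())
E
```

```text
[ 0.52828916 -0.02755804  0.11068129] 0.06626969835815373 0.046720753299941714 [0.000e+00 9.995e-01 3.310e-02 4.000e-04] [ 0.4324928   0.74854494 -0.2348412 ]
scene (np.int64(3167), ((527.8016967773438, -27.11749267578125), (245.85061645507812, 172.0447998046875), 3.802391529083252), array([-0.0005,  0.0019,  0.0677]))
side (np.int64(3199), ((525.7445068359375, -28.601394653320312), (240.41403198242188, 174.45909118652344), 3.7637486457824707), array([0.0014, 0.0091, 0.0698]))
wrist (np.int64(80438), ((526.372802734375, -28.50415802001953), (239.2509765625, 170.35086059570312), 3.752377510070801), array([ 0.0002, -0.0004,  0.0695]))
0.1 1771 [[-0.0226, -0.0129, 0.0022], [0.0107, 0.0011, 0.0052], [0.0203, 0.0147, 0.0099]]
0.13 2297 [[-0.015, -0.0059, -0.026], [0.0005, 0.001, -0.0248], [0.0133, 0.0242, -0.0204]]
```

View pics/wrist3.png

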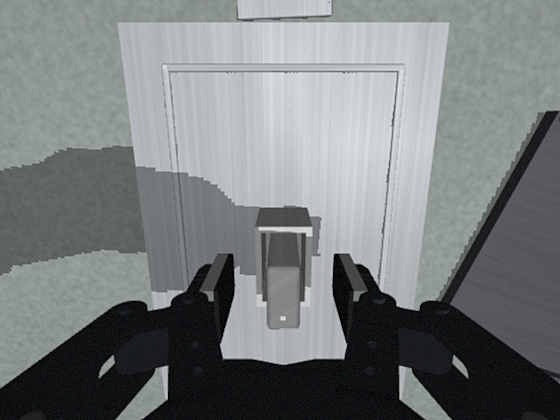

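The cover roof is level at z = 0.0695, so the inner lid is home. The fin and collar at (284,270) are centred between the open fingers. Next I go down around the collar and grip it.

Emit:
send_rows(
  motion=[-0.03,0,0.3,0,0,0,0.1,0,0,0.4,0,0,0,0.1,0,0,0.3,0,0,0,0.1,0,0,0.15,0,0,0,0.1,0,0,0,0,0,0,0.1,0,0,0,0,0,0,0.1],
  grip_force=50,
)

```text
t: 25.72
tool_pos: [0.527, -0.0277, 0.0756]
orientation: [0.0, 0.999, 0.033, -0.0]
contact_force: [0.5, 0.6, -0.2]
gripper_width: 0.0471
```

Emit:
send_rows(
  motion=[0,0,0,0,0,0,-0.2,0,0,0,0,0,0,-0.4,0,0,0,0,0,0,-1,0,0,0,0,0,0,-1,0,0,0,0,0,0,-1,0,0,0,0,0,0,-1],
)

```text
t: 26.22
tool_pos: [0.5275, -0.0275, 0.0765]
orientation: [-0.0, 0.999, 0.033, 0.001]
contact_force: [-0.9, 0.4, 3.7]
gripper_width: 0.0272
```

Emit:
send_rows(
  motion=[0,0,-0.1,0,0,0,-1,0,0,-0.15,0,0,0,-1,0,0,-0.15,0,0,0,-1,0,0,-0.1,0,0,0,-1,0,0,0,0,0,0,-1],
)

```text
t: 26.63
tool_pos: [0.5273, -0.0275, 0.0915]
orientation: [-0.0, 0.999, 0.033, 0.001]
contact_force: [0.4, 0.3, -3.3]
gripper_width: 0.027
```

```bash
python3 - <<'E'
from h import *
print(pose()[0],arm.get_state()['contact_force'],arm.get_state()['wrist_torque'])
p,d,P,c=cap('wrist','w6.png')
s=P[200:340,230:340]
for lo,hi in((.08,.09),(.11,.128),(.128,.14),(.14,.16)):
    m=(s[...,2]>lo)&(s[...,2]<hi); print(lo,m.sum(),np.percentile(s[m],[2,50,98],axis=0).round(4).tolist())
E
```

```text
[ 0.5273463  -0.02753933  0.09154121] [ 0.36559581  0.30457113 -3.3416819 ] [ 0.00293124 -0.01397929  0.02301968]
0.08 4420 [[0.5165, -0.0544, 0.0832], [0.5501, -0.0277, 0.0845], [0.5603, -0.0013, 0.0885]]
0.11 4401 [[0.5076, -0.0468, 0.1107], [0.54, -0.0276, 0.1201], [0.5488, -0.0088, 0.1273]]
0.128 3579 [[0.5195, -0.0452, 0.1285], [0.5332, -0.028, 0.1349], [0.5416, -0.0105, 0.1383]]
0.14 505 [[0.5375, -0.0452, 0.1404], [0.5406, -0.0402, 0.1472], [0.5459, -0.0104, 0.1598]]
```

View pics/w6.png

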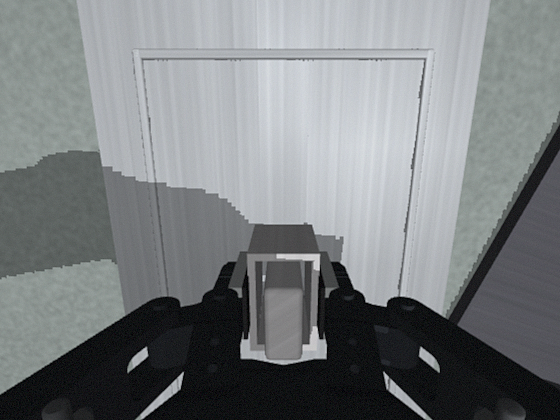

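Only the cover's weight (3.3 N) came up. The fin top stays at 0.135, centred in the bore at (283,310). I'll continue straight up.

Emit:
send_rows(
  motion=[0,0,-0.2,0,0,0,-1,0,0,-0.3,0,0,0,-1,0,0,-0.4,0,0,0,-1,0,0,-0.4,0,0,0,-1,0,0,-0.4,0,0,0,-1,0,0,-0.4,0,0,0,-1,0,0,-0.4,0,0,0,-1,0,0,-0.4,0,0,0,-1,0,0,-0.5,0,0,0,-1,0,0,-0.5,0,0,0,-1,0,0,-0.4,0,0,0,-1,0,0,-0.3,0,0,0,-1,0,0,-0.2,0,0,0,-1,0,0,-0.1,0,0,0,-1,0,0,0,0,0,0,-1,0,0,0,0,0,0,-1,0,0,0,0,0,0,-1,0,0,0,0,0,0,-1],
)

```text
t: 28.18
tool_pos: [0.5266, -0.0277, 0.2371]
orientation: [0.0, 0.999, 0.033, -0.001]
contact_force: [-0.9, -0.1, -2.8]
gripper_width: 0.0274
```

```bash
python3 - <<'E'
from h import *
s=arm.get_state();print(pose()[0],s['orientation'].round(4),s['contact_force'],s['wrist_torque'],s['gripper_width'],abs(s['joint_velocities']).max())
def fit(P,m):
    Q=P[m]; A=np.c_[Q[:,:2]-Q[:,:2].mean(0),np.ones(len(Q))]; k=np.linalg.lstsq(A,Q[:,2],rcond=None)[0]
    return m.sum(),cv2.minAreaRect((Q[:,:2]*1000).astype(np.float32)),k.round(4)
for n in('scene','side'):
    p,d,P,c=cap(n,n+'4.png')
    b=(P[...,1]>-.16)&(P[...,1]<.1)&(P[...,0]>.37)&(P[...,0]<.68)
    for h in (.066,.231): print(n,h,fit(P,b&(abs(P[...,2]-h)<.008)))
a=cv2.imread('pics/side4.png')[120:360,150:370]; cv2.imwrite('pics/side4c.png',cv2.resize(a,None,fx=2.4,fy=2.4))
E
```

```text
[ 0.5266316  -0.02765963  0.23706773] [ 1.000e-04  9.995e-01  3.310e-02 -9.000e-04] [-0.88351335 -0.1075073  -2.8177369 ] [-0.0765383   0.01023817  0.02827007] 0.027444584382277815 0.002868896229183044
scene 0.066 (np.int64(2253), ((528.453369140625, -26.478500366210938), (230.89370727539062, 157.40223693847656), 3.7008392810821533), array([-0.0015,  0.0012,  0.0647]))
scene 0.231 (np.int64(3370), ((526.9668579101562, -27.245285034179688), (247.03355407714844, 171.75015258789062), 4.036581993103027), array([-0.0036,  0.0017,  0.2283]))
side 0.066 (np.int64(2811), ((526.137451171875, -27.44696044921875), (227.6690673828125, 160.8440704345703), 3.9702532291412354), array([0.0008, 0.0062, 0.0668]))
side 0.231 (np.int64(3039), ((525.826904296875, -27.710411071777344), (242.48757934570312, 175.9452362060547), 3.7892284393310547), array([-0.0012,  0.0098,  0.2303]))
```

View pics/side4c.png

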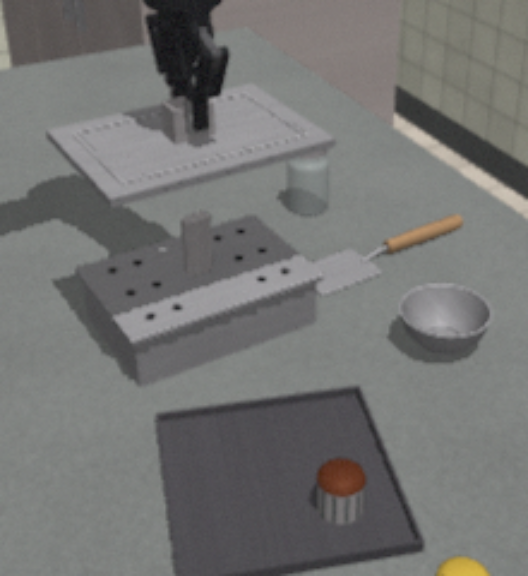

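The vented inner lid sits on the pan with its plate at about 0.066. The cover is held level well above the fin, and the fourth cake is upright on the sheet. I'll hand the job in.

```bash
python3 -c "
from cell import arm
print(arm.finish_job())"
```

```text
the job is handed in; nothing more can be done
None
```

The job is handed in, at about 28 s of the 72 s allowed; no verdict is reported.

I stood three cakes upright in the pan, 64 mm apart, lowered the nested lids onto it by the fin, and let go. Then I lifted the outer cover alone by its collar.

What the last checks showed:
- **Inner lid:** its plate top reads about 65–67 mm, where 66 mm is home. It is level to within the camera noise and centred on the pan to about 1–2 mm.
- **Outer cover:** held still and level by the gripper. Its roof is at about 0.229 m, so the lower edge is at about 0.22 m, above the fin top at 0.135 m. The wrist carries about 3 N, which is the cover's weight alone.
- **Fourth cake and the rest:** the fourth cake stands on its sheet. The jar, bowl, palette knife and the one yellow look-alike in the last crop look untouched.

**Not confirmed:** I could not see the three cakes once the lid was on. They were last seen upright just before lowering. The side camera read a tilt of about 0.01 rad on both lids where the scene camera read at most 0.004, which I take as camera calibration error.

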